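# Clamp the gas bottle and take off its cap of unknown thread hand

## Task

The small blue gas bottle has just been loaded into its cradle: first push the red cam clamp lever all the way down to lock it in. Then get the yellow cap off the bottle: nobody knows whether it loosens clockwise or anticlockwise, so try one way, go the other way if it stops, turn it loose and lift it off. Finish while still holding the cap in the gripper, upright and well clear (about 8 cm) above the bottle, with the clamp still down; leave the tile, float, pry bar and jar where they are.

Things in the scene. Friction and masses are not known exactly. Their poses are not given: they have to be found in the camera images.
- bottle: Fixed grey cradle plate (130 x 200 x 12 mm) carrying an upright blue gas bottle, 72 mm in diameter, whose rounded shoulder ends 97 mm above the work surface; it cannot be moved. Origin: on the bottle's axis at the work surface; z up. The clamp lies on its -y side. The yaw differs from run to run.
- cap_center (a point): Centre of the loose yellow ribbed round cap: 56 mm in diameter, 40 mm high (this point is half-way up, on its axis), 50 to 100 g, black stripe on top along its own +x. It comes loose either clockwise or anticlockwise; the hand is hidden and differs from run to run. The wrong way it meets a hard stop after 10 to 15 degrees; forced further, the fingers just slip round it.
- cap_seat (a point): Fixed point on the bottle's axis where the cap's centre lies while on, 121 mm above the work surface: the cap's skirt starts 4 mm above the shoulder, its top is at 141 mm. Turned the right way it drags lightly (under 0.2 N m), is loose after 40 degrees and stops at about 65; a sprung seal then lifts it 3 mm. Turn it 45 to 60 degrees and lift straight up; until loose it cannot be pulled off.
- clamp (a joint): Angle of the red clamp lever (rad): 0 = fully down (level), locked; it starts raised at 0.6 to 0.95. It stays where it is left (friction about 0.12 N m) and has a hard stop at 0.
- clamp_hinge (a point): Fixed hinge of the clamp lever, 60 mm from the bottle's axis on its -y side, 65 mm above the work surface, between ears 74 mm high. The lever, a red round bar 16 mm thick, reaches 103 mm outward (along the bottle's -y when down). Pressing straight down 45 mm outward of the hinge meets it at every start angle and takes 3 to 6 N; fully down its top is 73 mm above the work surface.
- tile: Bystander: white ceramic tile 150 x 150 x 9 mm; origin at the centre of its underside.
- float: Bystander: grey float 180 x 80 mm with a black handle, 60 mm high; origin at the centre of its underside.
- prybar: Bystander: chrome pry bar, 260 mm long, 34 mm high at its claw; origin under its middle.
- jar: Bystander: clear glass jar of orange spacers, 68 mm in diameter, 84 mm high; origin at the centre of its underside.
Not all that is in view belongs to the job. Of the things like the part that bears cap_center, leave any that is brown or orange; of the rest the larger one is meant.

How it is judged (in metres and radians):
On the way, in this order (a step that is already met when the one before it is completed fails the run):
1. the clamp lever is down while the cap is still on (value of joint clamp below 0.1 rad and distance between cap_center and cap_seat below 0.008 m), for 0.2 s.
2. the cap has been turned loose (by over 30 degrees) while still sitting on the neck (angle between the x axis of cap_center and the x axis of bottle, either way round above 0.52 rad and distance between cap_center and cap_seat below 0.012 m).
At the end, for the whole second after the job is handed in: the cap is held still in the fingers, upright within 17 degrees, its centre at least 45 mm above its seat and within 80 mm sideways of the bottle's axis, not touching the bottle, with the clamp lever within 0.12 rad of fully down (z of cap_center in the frame of cap_seat above 0.045 m and horizontal distance between cap_center and cap_seat below 0.08 m and angle between cap_center's own z axis and vertical below 0.3 rad and contact force between the fingers and cap above 1 N and contact force between cap and bottle below 0.1 N and linear speed of cap below 0.05 m/s and value of joint clamp below 0.12 rad); the arm keeps its last pose, push and grip.
It fails at once if a bystander is moved by over 20 mm (distance of any of tile, float, prybar, jar from where it was at the start of the episode above 0.02 m).
It also fails if it takes over 67 s, if anything falls off the work surface, if the arm or the gripper's body presses on something with over 40 N, if the wrist force passes 120 N, or if a joint passes its speed limit or range.

## Robot

A 6-joint arm with a two-finger parallel gripper is mounted at the origin on the work surface. World frame = base frame: x ahead of the robot, y to its left, z up, the work surface at z = 0. Lengths are in mm, angles in degrees, forces in N, time in s.
With the tool pointing down it reaches from about 300 to 775 mm from the base axis. Payload 14.6 kg.
Tool frame: the origin (TCP) lies midway between the tips of the shut fingers; the grasp point (between the pads) lies 19 mm behind it (robot.pinch_z is the distance from the TCP to the grasp point, in mm); z points along the fingers, y is the direction in which the jaws open and shut (so a half turn about z gives the same grasp; the last joint's range is limited). The gripper opens to 94 mm and grips with 3 to 60 N. Pads are 16 mm wide; open, the fingers measure 119 mm over their backs; the gripper's body (75 mm by 177 mm) begins 78 mm behind the grasp point.
Start: joints at [-3.816, 17.183, 87.147, -0, 75.671, -3.816], TCP at [549.99, -0.002, 205.446] pointing down, gripper open.
Joint ranges: [-173.82, 173.82], [-45.26, 126.66], [13.44, 144.39], [-59.66, 239.66], [0, 175.72], [-146.38, 146.38]. Speed limits (degrees/s): [127.2, 127.2, 147.25, 180, 180, 180].

## Interface

Orientations are given as [roll, pitch, yaw] about the fixed x, y, z axes, in that order (R = Rz(yaw) Ry(pitch) Rx(roll)).
In Python, from rig import sense, vision, job, robot gives the robot as it stands.
- The arm moves only by the tool drive_tool, never from a script. Its arguments are lists of equal length, an entry for each row: "xyz": the shift along the tool's x, y, z normalised to -1 to 1, where 1 is 100 cm, a list of three; "turn": the turn, a rotation vector about the tool's x, y, z normalised to -1 to 1, where 1 is 180 degrees, a list of three; "grip": the opening, from -1 (shut) to 1 (fully open). In form: {"xyz": [[dx, dy, dz], ...], "turn": [[wx, wy, wz], ...], "grip": [grip, ...]}. A call has 1 to 8 rows; each row is the pose to reach, as a shift and turn from the pose commanded when the call began, along the tool's axes at that moment, turning the shorter way round; what a row does not reach only later rows make up. A row lasts 1/10 s, in which the tool goes at most 50 mm and 8.59 degrees, less where a joint would pass 70% of its speed; a pose out of reach is approached as far as the arm can. A call with a number of a shift or a turn outside -1 to 1 is refused whole. A call with a gripper value outside its range is refused whole. The fingers move at their own pace and stop on an object; "force" is the grip in N (left out, the last holds). Time passes only in rows, so rows that repeat a pose let the fingers close. It gives the time, the measured TCP pose, the force and the opening at its end, in the units of the state.
- sense(): the state, without advancing time (a new reading comes with each control period).
- vision.capture(name): name is "scene" or "side" or "wrist"; returns a dict with "img" (400x640x3 uint8, blue, green, red), "fx", "fy", "cx", "cy" (pixels), "eye" and "orientation" of the camera in the world. Camera axes: x right, y down, z forward; pixel columns grow to the right and rows downward; lengths in mm; the calibration is good to about 2 mm. A picture is of the moment at which its call begins. There is no depth.
- job.job_done(): hands the job in, once; it reports no verdict.
The state is a dict: "time_s": time; "q": joint angles; "joint_vel": joint speeds; "tau": joint torques, N m; "tcp_pos": TCP position; "tcp_rot": TCP orientation; "force": force on the tool from outside, world axes, zero at the start; "wrist_torque": the same for the moment, N m; "finger_gap": opening from 0.0 (shut) to 1.0 (fully open).
Only numpy, scipy, OpenCV 4.12 (cv2) and the standard library are available. Lean on these libraries where they do the work, as an engineer would, in place of code of your own. Each camera call takes 0.05 s, during which the arm holds its last target.

## Working session

There is one attempt and no reset: what is moved stays moved. The work goes in short steps, Python scripts to look and compute and a tool call to move; the robot and the scene stay as the last step left them, time stands still between calls to the robot, and variables do not carry over. Pictures are saved under pics/ and viewed, and the job is handed in when it is done.

Besides the shell and the picture viewer there is one more tool, called after "Call:" as a command line: name --argument value ..., lists and objects as JSON in quotes. drive_tool: Moves the arm, as the interface text tells. Scaled input: -1 to 1 covers 100 cm each way for a shift and 180 degrees each way for a turn. Its arguments: {"type":"object","properties":{"xyz":{"type":"array"},"turn":{"type":"array"},"grip":{"type":"array"},"force":{"type":"number"}},"required":["xyz","turn","grip"]}

```bash
ls; mkdir -p pics; python3 - <<'E'
from rig import sense, vision, job, robot
import cv2
print(sense())
for n in ("scene","side","wrist"):
    c=vision.capture(n); cv2.imwrite(f"pics/{n}0.png",c["img"])
    print(n,{k:v for k,v in c.items() if k!="img"})
E
```

```text
pics
{'time_s': 0.0, 'q': array([-3.81508144e+00,  1.72165794e+01,  8.71791150e+01, -8.85692330e-04,
        7.56684117e+01, -3.81796226e+00]), 'joint_vel': array([-0.05331423, -0.10459995,  0.05219579, -0.03019549, -0.01019407,
        0.02687666]), 'tau': array([-1.53750298e-03, -5.31805658e+01, -3.52735734e+01,  7.07558286e-02,
        2.43994006e-02, -4.79655944e-05]), 'tcp_pos': array([5.49754101e+02, 1.72490519e-02, 2.04885968e+02]), 'tcp_rot': array([-1.79935979e+02, -3.41263324e-03,  9.00030986e+01]), 'force': array([0.35473335, 0.86539568, 0.70432401]), 'wrist_torque': array([ 0.042216  , -0.05945748, -0.01274162]), 'finger_gap': 0.9991051273463013}
scene {'fx': 388.7952510675185, 'fy': 388.7952510675185, 'cx': 319.5359028451892, 'cy': 199.6770525655767, 'eye': array([1089.89033795,  513.65602152,  803.26001225]), 'orientation': array([-133.59107614,   -0.1967306 ,  136.77711907])}
side {'fx': 458.1713768225885, 'fy': 458.1713768225885, 'cx': 323.1981520118628, 'cy': 204.6794210178955, 'eye': array([  87.97808688, -833.06745199, 1240.86545411]), 'orientation': array([-139.86708983,    0.64429948,  -31.14945873])}
wrist {'fx': 334.3410902204355, 'fy': 334.3410902204355, 'cx': 316.9143806711853, 'cy': 197.8549167910672, 'eye': array([550.29173553,  78.13036164, 384.48302274]), 'orientation': array([ 1.64284209e+02,  9.45467366e-02, -9.43455896e-03])}
```

View pics/scene0.png

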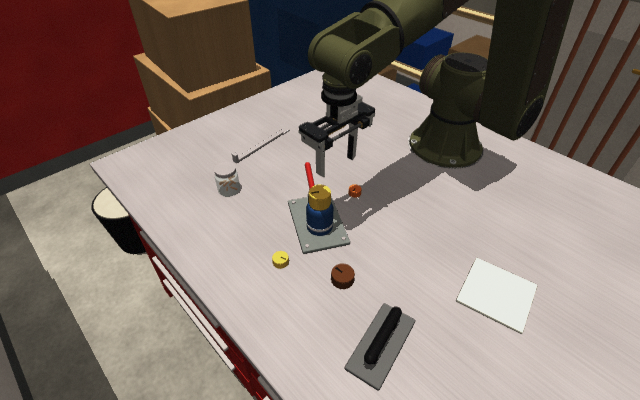

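View pics/side0.png

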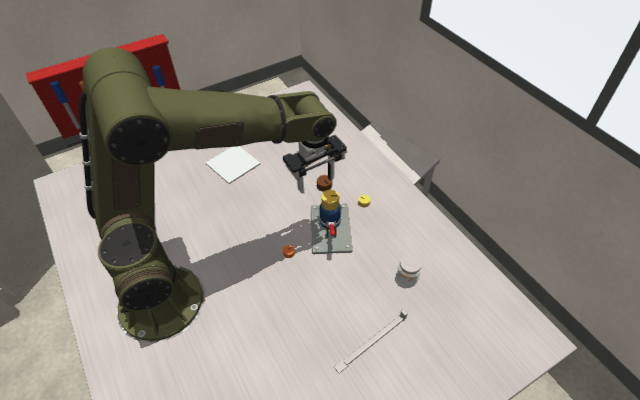

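View pics/wrist0.png

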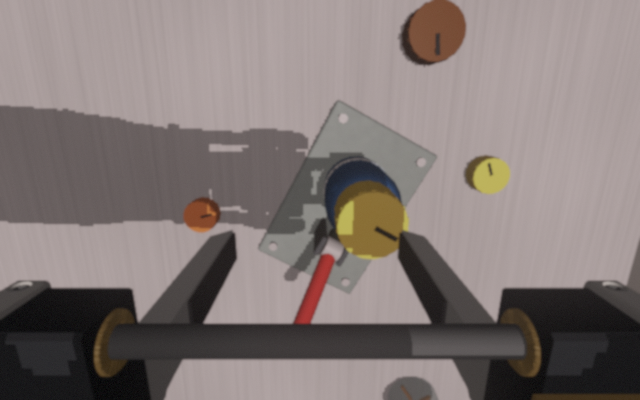

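The wrist picture shows the target cap (big yellow) at about (372,218), on the blue bottle. The plate corners are near (338,100), (436,156), (350,293) and (260,247), and the red lever runs from (330,250) to (300,325). The loose small yellow, brown and orange caps are decoys.

```bash
cat > h.py <<'E'
from rig import sense, vision, job, robot
import cv2, numpy as np
from scipy.spatial.transform import Rotation as R
def ray(c,p):
    d=np.array([(p[0]-c["cx"])/c["fx"],(p[1]-c["cy"])/c["fy"],1.])
    return c["eye"],R.from_euler("xyz",c["orientation"],degrees=True).apply(d)
def onz(c,p,z):
    e,d=ray(c,p); return e+d*(z-e[2])/d[2]
def tri(rs):
    A=0;b=0
    for e,d in rs:
        d=d/np.linalg.norm(d);P=np.eye(3)-np.outer(d,d);A=A+P;b=b+P@e
    return np.linalg.solve(A,b)
def mask(c,h0,h1,s=120,v=60):
    return cv2.inRange(cv2.cvtColor(c["img"],cv2.COLOR_BGR2HSV),(h0,s,v),(h1,255,255))
def proj(c,p):
    q=R.from_euler("xyz",c["orientation"],degrees=True).inv().apply(np.array(p)-c["eye"])
    return q[:2]/q[2]*[c["fx"],c["fy"]]+[c["cx"],c["cy"]]
def blobs(m,amin=20):
    cs,_=cv2.findContours(m,cv2.RETR_EXTERNAL,cv2.CHAIN_APPROX_NONE)
    return sorted([k for k in cs if cv2.contourArea(k)>amin],key=cv2.contourArea,reverse=True)
E
python3 - <<'E'
from h import *
np.set_printoptions(precision=1,suppress=True)
for n in ("wrist","scene","side"):
    c=vision.capture(n)
    for k in blobs(mask(c,18,32,100,60))[:3]:
        print(n,"yellow",cv2.contourArea(k),cv2.boundingRect(k),cv2.minAreaRect(k)[0])
    for k in blobs(mm:=(mask(c,0,4,180,90)|mask(c,176,180,180,90)),8)[:4]:
        print(n,"red",cv2.contourArea(k),cv2.minAreaRect(k),onz(c,cv2.minAreaRect(k)[0],100))
c=vision.capture("wrist")
P=[onz(c,p,12)[:2] for p in [(338,100),(436,156),(350,293),(260,247)]]
print(P,np.mean(P,0)); 
for i in range(4):
    d=P[(i+1)%4]-P[i];print(np.linalg.norm(d),np.degrees(np.arctan2(d[1],d[0])))
big=cv2.resize(c["img"][60:360,180:500],None,fx=2,fy=2,interpolation=cv2.INTER_CUBIC);cv2.imwrite("pics/w1.png",big)
c=vision.capture("scene");cv2.imwrite("pics/s1.png",cv2.resize(c["img"][140:270,240:400],None,fx=4,fy=4,interpolation=cv2.INTER_CUBIC))
E
```

```text
wrist yellow 4274.0 (335, 181, 73, 78) (371.0, 219.5)
wrist yellow 1150.0 (466, 157, 43, 36) (487.0, 174.5)
wrist yellow 175.0 (94, 321, 14, 55) (100.22733306884766, 347.90643310546875)
scene yellow 450.5 (309, 185, 22, 26) (319.5, 197.5)
scene yellow 215.0 (272, 251, 17, 18) (280.0, 259.5)
scene yellow 24.0 (632, 69, 8, 6) (635.5, 71.5)
scene red 92.5 ((309.1268005371094, 174.75852966308594), (24.305374145507812, 4.958855628967285), 77.90524291992188) [ 534. -117.  100.]
scene red 12.0 ((241.188232421875, 372.8470458984375), (22.79834747314453, 1.5522278547286987), 50.90614700317383) [991.7 208.4 100. ]
side yellow 269.0 (322, 189, 17, 21) (330.0, 199.0)
side yellow 95.5 (359, 195, 11, 12) (364.0, 200.5)
side red 509.5 ((58.37101364135742, 69.01504516601562), (9.756587028503418, 64.15436553955078), 73.88658142089844) [ -11.9 1274.4  100. ]
side red 324.5 ((143.03775024414062, 44.132076263427734), (9.065794944763184, 47.80146789550781), 74.05460357666016) [ 366.3 1275.6  100. ]
side red 30.5 ((332.0, 229.5), (9.0, 4.0), 90.0) [ 545.6 -104.2  100. ]
[array([572.5,  82. ]), array([683.1,  21.9]), array([ 591.6, -151.2]), array([481.1, -88.5])] [582.1 -34. ]
125.91304081038768 -28.529261342900288
195.81776877464222 -117.88067507657803
127.00186670324399 150.40075605103453
193.43705432368876 61.81134598325883
```

View pics/w1.png

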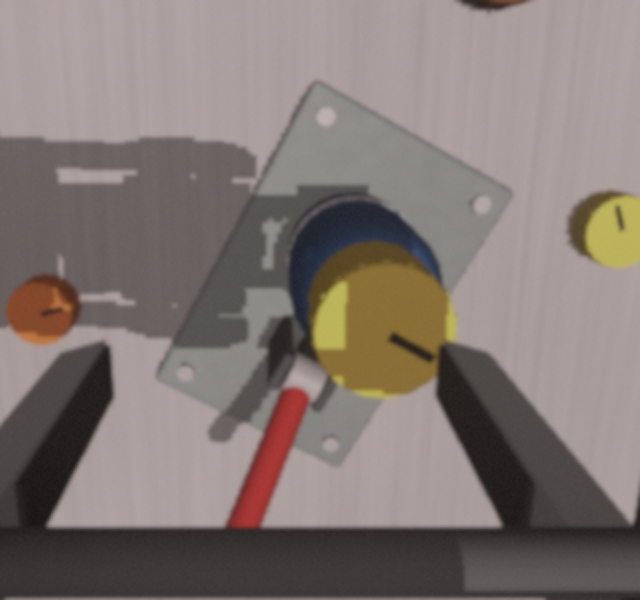

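View pics/s1.png

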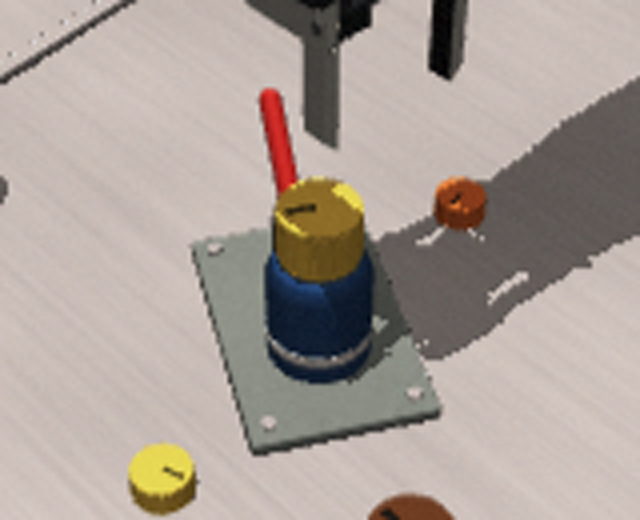

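The zoomed pictures show the cap's top disc at wrist pixel (372,225), with its stripe along -26°, which agrees with the bottle's x at about -28.3°. The lever points to lower left. In the scene view the top disc is at about (319.8,192).

```bash
python3 - <<'E'
from h import *
np.set_printoptions(precision=1,suppress=True)
w=vision.capture("wrist");s=vision.capture("scene");d=vision.capture("side")
a=onz(w,(372,225),141);b=onz(s,(319.8,192),141)
print(a,b,"radius",66/2*(w["eye"][2]-141)/334)
print("tri",tri([ray(w,(372,225)),ray(s,(319.8,192))]))
yaw=-28.3;bx=R.from_euler("z",yaw,degrees=True)
P=[onz(w,p,12) for p in [(338,100),(436,156),(350,293),(260,247)]]
cen=np.mean(P,0)
print("plate centre in bottle frame",bx.inv().apply(cen-np.array([a[0],a[1],12])))
# red tip scene
m=mask(s,0,5,150,80)|mask(s,175,180,150,80)
k=[k for k in blobs(m,8) if 290<k[:,0,0].mean()<330][0]
print(k[:,0].min(0),k[:,0].max(0))
A=a.copy()
for ang in (0,.6,.7,.8,.9,.95):
    L=103; p=bx.apply([0,-60-L*np.cos(ang),0])+[A[0],A[1],65+L*np.sin(ang)]
    print(ang,p,proj(s,p),proj(d,p))
for y in (60,105): print(bx.apply([0,-y,0])+[A[0],A[1],0])
E
```

```text
[592.8 -12.4 141. ] [592.1 -11.7 141. ] radius 24.097020288177877
tri [592.5 -11.8 141.5]
plate centre in bottle frame [  0.9 -24.1   0. ]
[305 162] [313 187]
0 [ 515.6 -155.9   65. ] [305.1 174.9] [332.5 251.8]
0.6 [ 524.1 -140.1  123.2] [306.1 163. ] [332.3 236. ]
0.7 [ 527.  -134.6  131.4] [306.6 162.1] [332.1 232.7]
0.8 [ 530.4 -128.4  138.9] [307.1 161.4] [332.  229.3]
0.9 [ 534.  -121.6  145.7] [307.8 161.2] [331.8 225.9]
0.95 [ 536.  -118.   148.8] [308.1 161.2] [331.8 224.2]
[564.4 -65.2   0. ]
[ 543.1 -104.8    0. ]
```

The cap centre is about (592.5,-12). Two views agree within 1 mm and triangulate the top at 141.5 mm against 141 given. Bottle yaw is about -28.3°, which puts the press point at (543,-105). I'll shut the fingers and move over the lever.

Call:
drive_tool --xyz '[[-0.03,-0.002,0.01],[-0.06,-0.004,0.02],[-0.09,-0.006,0.03],[-0.105,-0.007,0.035],[-0.105,-0.007,0.035],[-0.105,-0.007,0.035],[-0.105,-0.007,0.035],[-0.105,-0.007,0.035]]' --turn '[[0,0,0],[0,0,0],[0,0,0],[0,0,0],[0,0,0],[0,0,0],[0,0,0],[0,0,0]]' --grip '[-1,-1,-1,-1,-1,-1,-1,-1]' --force 20

```text
time_s: 1.35
tcp_pos: [543.3, -104.0, 170.9]
tcp_rot: [180.0, 0.0, 90.1]
force: [-0.1, 0.7, -0.2]
finger_gap: 0.353
```

```bash
python3 - <<'E'
from h import *
s=sense();print(s["tcp_pos"],s["finger_gap"],s["force"])
c=vision.capture("wrist");cv2.imwrite("pics/w2.png",c["img"]);c=vision.capture("scene");cv2.imwrite("pics/s2.png",cv2.resize(c["img"][110:260,210:410],None,fx=4,fy=4))
E
```

```text
[ 543.28832667 -104.02701672  170.89397596] 0.35279642806561484 [-0.11302289  0.660044   -0.2321092 ]
```

View pics/w2.png

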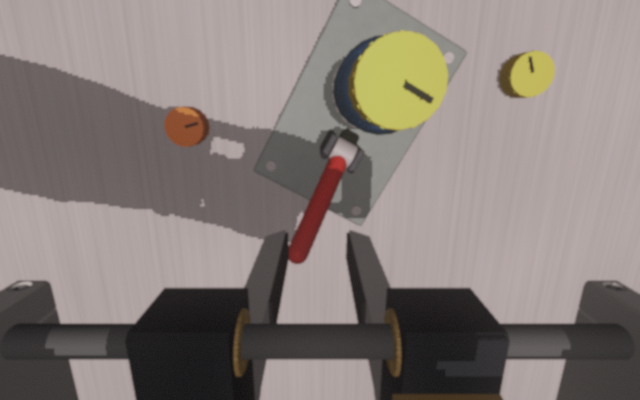

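View pics/s2.png

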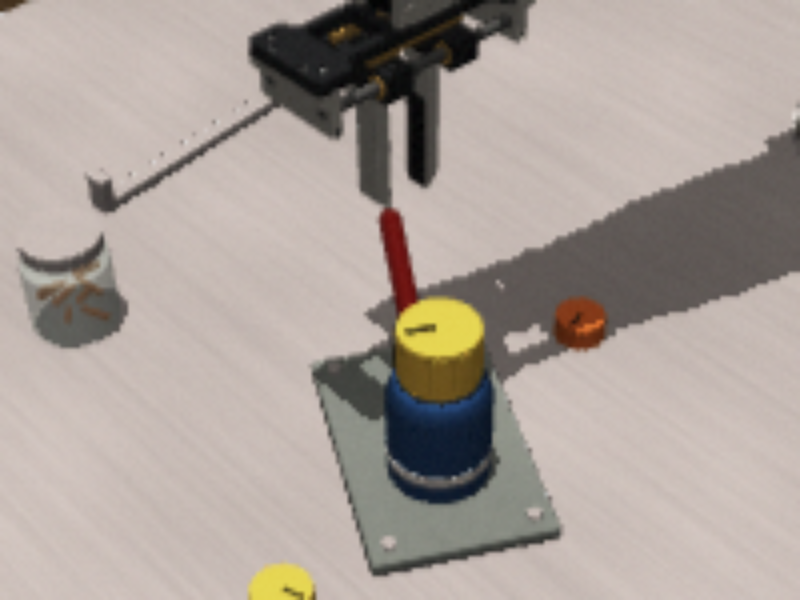

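The wrist view shows the lever tip at (300,255), lined up under the fingers, which are still closing; the cap top is centred near (401,81). I'll finish closing before pressing.

Call:
drive_tool --xyz '[[0,0,0],[0,0,0],[0,0,0],[0,0,0],[0,0,0],[0,0,0],[0,0,0.01],[0,0,0.015]]' --turn '[[0,0,0],[0,0,0],[0,0,0],[0,0,0],[0,0,0],[0,0,0],[0,0,0],[0,0,0]]' --grip '[-1,-1,-1,-1,-1,-1,-1,-1]'

```text
time_s: 2.25
tcp_pos: [542.7, -104.9, 154.2]
tcp_rot: [-179.9, -0.0, 90.0]
force: [-0.5, 0.4, -0.1]
finger_gap: 0.005
```

```bash
python3 - <<'E'
from h import *
c=vision.capture("wrist")
k=blobs(mask(c,18,32,100,60))[0]
print(cv2.boundingRect(k)); print(onz(c,(401,81),141))
E
```

```text
(352, 22, 109, 109)
[588.68688581 -14.8651072  141.        ]
```

Call:
drive_tool --xyz '[[0,0,0.012],[0,0,0.024],[0,0,0.034],[0,0,0.044],[0,0,0.054],[0,0,0.064],[0,0,0.072],[0,0,0.076]]' --turn '[[0,0,0],[0,0,0],[0,0,0],[0,0,0],[0,0,0],[0,0,0],[0,0,0],[0,0,0]]' --grip '[-1,-1,-1,-1,-1,-1,-1,-1]'

```text
time_s: 3.1
tcp_pos: [542.8, -105.1, 78.6]
tcp_rot: [-180.0, -0.0, 90.0]
force: [-0.1, -1.0, 1.7]
finger_gap: 0.008
```

Call:
drive_tool --xyz '[[0,0,0.003],[0,0,0.006],[0,0,0.007],[0,0,0.007]]' --turn '[[0,0,0],[0,0,0],[0,0,0],[0,0,0]]' --grip '[-1,-1,-1,-1]'

```text
time_s: 3.5
tcp_pos: [543.1, -105.1, 73.1]
tcp_rot: [180.0, 0.0, 90.0]
force: [-3.5, -2.0, 7.0]
finger_gap: 0.001
```

Call:
drive_tool --xyz '[[0,0,0.001],[0,0,0.002],[0,0,0.002],[0,0,0.002]]' --turn '[[0,0,0],[0,0,0],[0,0,0],[0,0,0]]' --grip '[-1,-1,-1,-1]'

```text
time_s: 3.9
tcp_pos: [543.3, -105.2, 72.6]
tcp_rot: [179.9, 0.0, 90.0]
force: [-10.9, 0.1, 23.1]
finger_gap: 0.005
```

```bash
python3 - <<'E'
from h import *
c=vision.capture("wrist");cv2.imwrite("pics/w3.png",c["img"]);c=vision.capture("scene");cv2.imwrite("pics/s3.png",cv2.resize(c["img"][110:260,210:410],None,fx=4,fy=4))
E
```

```text
(no output)
```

View pics/s3.png

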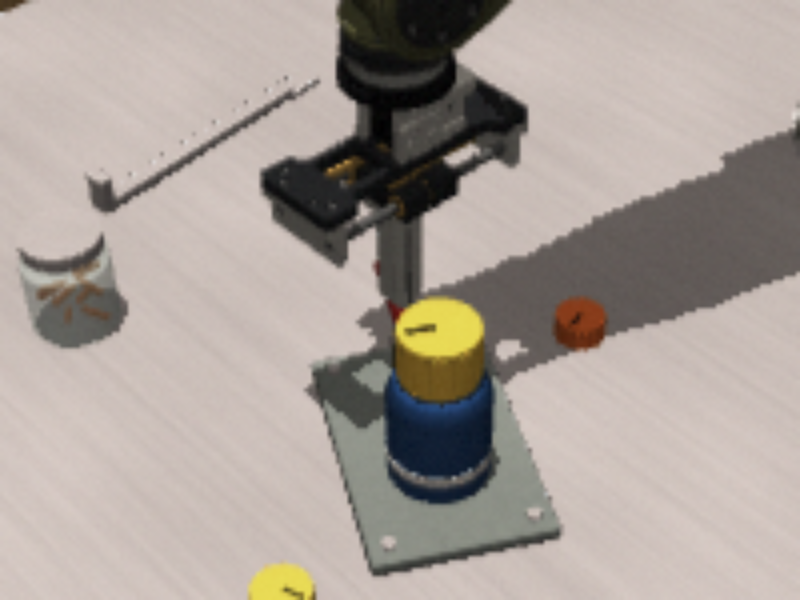

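The press met a hard stop: 23 N at z = 72.6, against 73 expected, so the lever is down. In the scene view the cap is untouched. Next I lift, open the fingers and centre over the cap.

Call:
drive_tool --xyz '[[0,0,-0.03],[0,0,-0.07],[0,0,-0.11],[0,0,-0.14],[0.03,0.015,-0.15],[0.07,0.035,-0.15],[0.093,0.0495,-0.15],[0.093,0.0495,-0.15]]' --turn '[[0,0,0],[0,0,0],[0,0,0],[0,0,0],[0,0,0],[0,0,0],[0,0,0],[0,0,0]]' --grip '[-1,-1,-1,1,1,1,1,1]'

```text
time_s: 4.8
tcp_pos: [593.3, -9.2, 220.0]
tcp_rot: [-180.0, -0.0, 90.2]
force: [-0.2, 0.2, -0.1]
finger_gap: 0.394
```

```bash
python3 - <<'E'
from h import *
s=sense();print(s["tcp_pos"],s["q"])
c=vision.capture("wrist");cv2.imwrite("pics/w4.png",c["img"]);print(c["eye"],c["orientation"])
s=vision.capture("scene");cv2.imwrite("pics/s4.png",cv2.resize(s["img"][110:260,210:410],None,fx=4,fy=4))
k=blobs(mask(c,18,34,100,60))[0];print(cv2.boundingRect(k))
E
```

```text
[593.33893811  -9.15683676 220.02127256] [-4.43694269e+00  2.21925925e+01  7.85132600e+01  3.71482630e-02
  7.93096071e+01 -4.62241574e+00]
[593.47128278  68.86853844 399.61389837] [1.64318632e+02 4.62409863e-02 1.70052634e-01]
(282, 168, 70, 73)
```

View pics/w4.png

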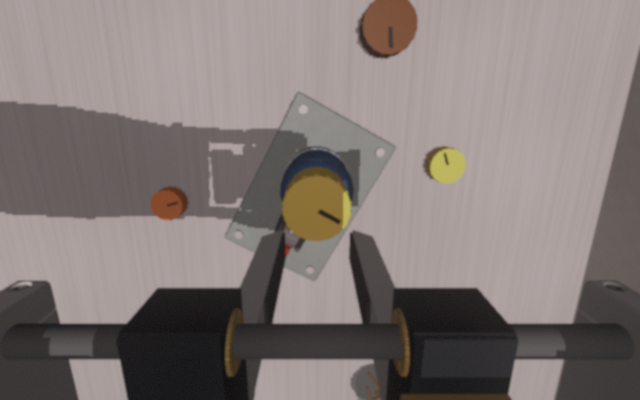

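View pics/s4.png

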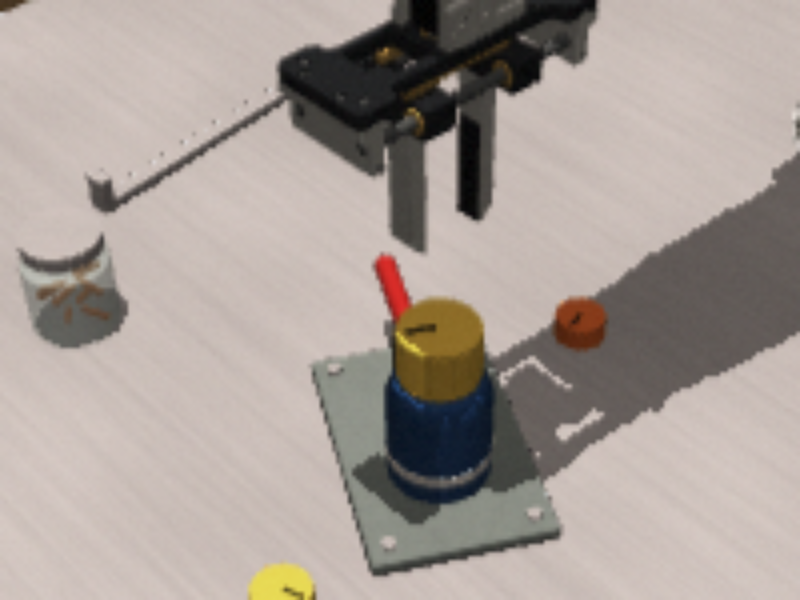

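The wrist view shows the cap disc centred at about (316.5,204.5), under the gripper. In the scene view the lever tip is at (306,175.5), and the prediction for fully down was (305,175). Step 1 is done.

Call:
drive_tool --xyz '[[0,0,0],[0,0,0],[0,0,0],[0,0,0],[0,0,0],[0,0,0]]' --turn '[[0,0,0],[0,0,0],[0,0,0],[0,0,0],[0,0,0],[0,0,0]]' --grip '[1,1,1,1,1,1]' --force 25

```text
time_s: 5.5
tcp_pos: [592.5, -12.1, 220.5]
tcp_rot: [180.0, -0.0, 90.0]
force: [-0.4, -0.0, 0.3]
finger_gap: 0.981
```

```bash
python3 - <<'E'
from h import *
s=sense();print(s["tcp_pos"],s["finger_gap"],s["tcp_rot"])
c=vision.capture("wrist");cv2.imwrite("pics/w5.png",c["img"])
k=blobs(mask(c,18,34,100,60))[0];x,y,w,h=cv2.boundingRect(k);print(x,y,w,h,onz(c,(x+w/2-.5,y+h/2-.5),141))
k=blobs(mask(c,18,34,100,60))[0];(cx,cy),r=cv2.minEnclosingCircle(k);print(cx,cy,r,onz(c,(cx,cy),141))
E
```

```text
[592.46208937 -12.10351182 220.46646354] 0.9806303765325226 [ 1.79999145e+02 -2.01085781e-05  8.99911436e+01]
283 164 69 73 [592.70251871  -8.66335622 141.        ]
316.3147277832031 200.4121551513672 36.51113510131836 [592.14977328  -9.00922041 141.        ]
```

```bash
python3 - <<'E'
from h import *
c=vision.capture("wrist")
for cen in ((592.5,-9),(592.5,-12)):
  print(cen,[proj(c,(cen[0]+28*a,cen[1]+28*b,z)).round(1) for a,b,z in ((0,-1,141),(0,1,141),(0,1,101),(1,0,141),(-1,0,141))])
E
```

```text
(592.5, -9) [array([316.8, 232.9]), array([316.7, 166.1]), array([316.8, 158.2]), array([351.5, 200.5]), array([282. , 200.5])]
(592.5, -12) [array([316.8, 236.3]), array([316.7, 169.9]), array([316.8, 161.5]), array([351.4, 204. ]), array([282.1, 204. ])]
```

The disc's lower edge at row 236 fits y = -12. The tool is centred, so I descend to the cap.

Call:
drive_tool --xyz '[[0,0,0.03],[0,0,0.06],[0,0,0.09],[0,0,0.108],[0,0,0.115],[0,0,0.115],[0,0,0.115]]' --turn '[[0,0,0],[0,0,0],[0,0,0],[0,0,0],[0,0,0],[0,0,0],[0,0,0]]' --grip '[1,1,1,1,1,1,1]'

```text
time_s: 6.3
tcp_pos: [593.0, -12.0, 106.6]
tcp_rot: [179.9, 0.0, 90.0]
force: [0.6, -0.1, 0.2]
finger_gap: 0.999
```

Call:
drive_tool --xyz '[[0,0,0],[0,0,0],[0,0,0],[0,0,0],[0,0,0],[0,0,0],[0,0,0],[0,0,0]]' --turn '[[0,0,0],[0,0,0],[0,0,0],[0,0,0],[0,0,0],[0,0,0],[0,0,0],[0,0,0]]' --grip '[-1,-1,-1,-1,-1,-1,-1,-1]' --force 25

```text
time_s: 7.1
tcp_pos: [592.6, -12.0, 105.5]
tcp_rot: [180.0, 0.0, 90.0]
force: [1.1, -0.8, 1.0]
finger_gap: 0.589
```

```bash
python3 - <<'E'
from h import *
s=sense();print(s["force"],s["wrist_torque"],s["q"])
E
```

```text
[ 1.13892382 -0.83452869  1.03605744] [ 0.00632168 -0.10405383  0.05832678] [-4.70181323e+00  2.80353530e+01  8.59770001e+01 -7.71236963e-04
  6.59732122e+01 -4.70456253e+00]
```

The gap of 0.589 is 55 mm, so the cap is gripped. Now I try anticlockwise (negative about tool z) by 18°.

Call:
drive_tool --xyz '[[0,0,0],[0,0,0],[0,0,0],[0,0,0],[0,0,0]]' --turn '[[0,0,-0.02],[0,0,-0.04],[0,0,-0.06],[0,0,-0.08],[0,0,-0.1]]' --grip '[-1,-1,-1,-1,-1]' --force 30

```text
time_s: 7.6
tcp_pos: [593.2, -11.0, 105.5]
tcp_rot: [179.9, -0.1, 108.1]
force: [7.3, 10.8, -3.6]
finger_gap: 0.587
```

```bash
python3 - <<'E'
from h import *
s=sense();print(s["tcp_rot"],s["force"],s["wrist_torque"],s["tau"][5])
c=vision.capture("wrist");cv2.imwrite("pics/w6.png",c["img"])
E
```

```text
[ 1.79860709e+02 -6.85142480e-02  1.08126211e+02] [ 7.28319642 10.84864479 -3.61189378] [ 2.01192415 -1.56630728 -0.48204625] 0.9034288488328457
```

View pics/w6.png

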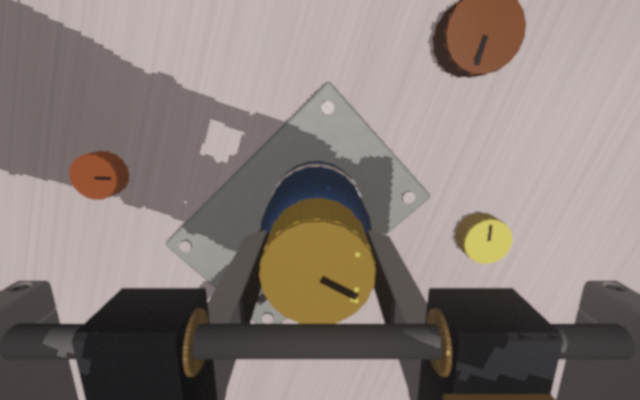

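The cap followed at first (stripe still at about -24° in the tool view). The torque is now about 0.5 N m with 13 N side force, well above the 0.2 N m drag, which means the stop. I'll go clockwise instead.

Call:
drive_tool --xyz '[[0,0,0],[0,0,0],[0,0,0],[0,0,0],[0,0,0],[0,0,0],[0,0,0],[0,0,0]]' --turn '[[0,0,0.025],[0,0,0.05],[0,0,0.075],[0,0,0.1],[0,0,0.125],[0,0,0.15],[0,0,0.175],[0,0,0.2]]' --grip '[-1,-1,-1,-1,-1,-1,-1,-1]' --force 30

```text
time_s: 8.45
tcp_pos: [592.5, -12.0, 105.5]
tcp_rot: [180.0, -0.0, 71.8]
force: [-0.1, -0.4, 0.3]
finger_gap: 0.586
```

```bash
python3 - <<'E'
from h import *
s=sense();print(s["tcp_rot"],s["force"],s["wrist_torque"],s["tau"][5])
c=vision.capture("wrist");cv2.imwrite("pics/w7.png",c["img"])
E
```

```text
[ 1.79997184e+02 -1.71552126e-03  7.18170925e+01] [-0.08497922 -0.37584155  0.31712262] [0.01742461 0.01769711 0.06068599] -1.5926199406385422
```

View pics/w7.png

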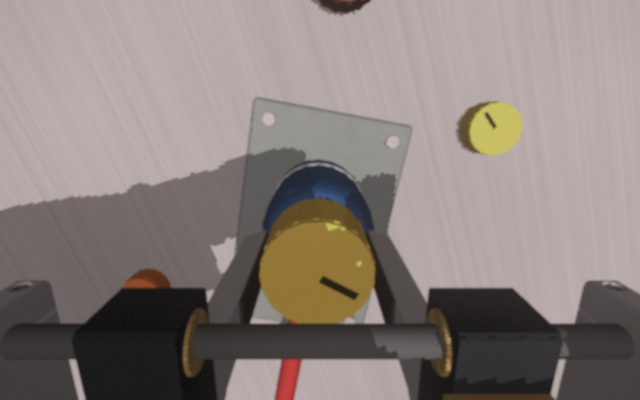

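The torque is now only 0.06 N m, the arm turned to -18° and the stripe moved with the fingers. Clockwise is right, so another 36° follows.

Call:
drive_tool --xyz '[[0,0,0],[0,0,0],[0,0,0],[0,0,0],[0,0,0],[0,0,0],[0,0,0],[0,0,0]]' --turn '[[0,0,0.025],[0,0,0.05],[0,0,0.075],[0,0,0.1],[0,0,0.125],[0,0,0.15],[0,0,0.175],[0,0,0.2]]' --grip '[-1,-1,-1,-1,-1,-1,-1,-1]' --force 30

```text
time_s: 9.3
tcp_pos: [592.8, -12.0, 106.0]
tcp_rot: [180.0, -0.0, 35.9]
force: [0.3, 0.3, 4.5]
finger_gap: 0.59
```

```bash
python3 - <<'E'
from h import *
s=sense();print(s["tcp_rot"],s["force"],s["wrist_torque"],s["tau"][5])
c=vision.capture("wrist");cv2.imwrite("pics/w8.png",c["img"])
a,b=onz(c,(320,280),141),onz(c,(357,297),141)
print("if stripe fixed in image:",np.degrees(np.arctan2(*(b-a)[1::-1])))
E
```

```text
[ 1.79964329e+02 -4.11464986e-02  3.59114165e+01] [0.29686821 0.32227559 4.51596046] [0.00067696 0.08351484 0.02605655] -1.6295290365815163
if stripe fixed in image: -81.21007220459418
```

View pics/w8.png

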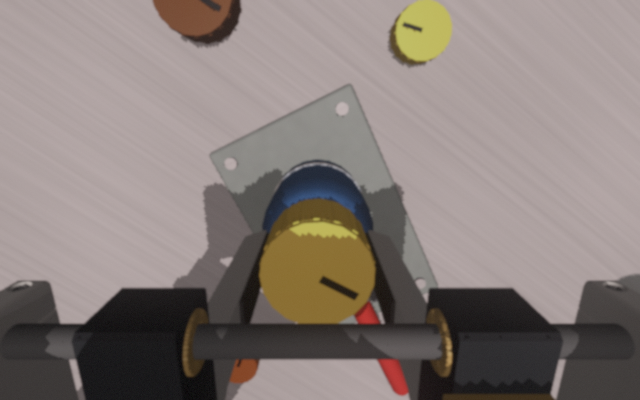

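The stripe is at -81°, so the cap has turned about 53°, and the seal now pushes up with 4.5 N: it is loose. The lever is still level in view, running from (365,310) to (400,390). I lift straight up 80 mm.

Call:
drive_tool --xyz '[[0,0,-0.005],[0,0,-0.015],[0,0,-0.03],[0,0,-0.045],[0,0,-0.06],[0,0,-0.075],[0,0,-0.08],[0,0,-0.08]]' --turn '[[0,0,0],[0,0,0],[0,0,0],[0,0,0],[0,0,0],[0,0,0],[0,0,0],[0,0,0]]' --grip '[-1,-1,-1,-1,-1,-1,-1,-1]' --force 30

```text
time_s: 10.15
tcp_pos: [592.7, -12.0, 186.5]
tcp_rot: [179.9, -0.1, 36.0]
force: [-0.6, -0.6, -0.5]
finger_gap: 0.586
```

Call:
drive_tool --xyz '[[0,0,0],[0,0,0],[0,0,0],[0,0,0]]' --turn '[[0,0,0],[0,0,0],[0,0,0],[0,0,0]]' --grip '[-1,-1,-1,-1]'

```text
time_s: 10.55
tcp_pos: [592.4, -12.0, 185.1]
tcp_rot: [-180.0, 0.0, 36.0]
force: [0.0, -0.2, -1.6]
finger_gap: 0.586
```

```bash
python3 - <<'E'
from h import *
s=sense();print(s["tcp_pos"],s["finger_gap"],s["force"])
for n in("scene","side"):
    c=vision.capture(n);cv2.imwrite(f"pics/{n}9.png",c["img"])
    x0,y0=(210,90) if n=="scene" else (240,120)
    cv2.imwrite(f"pics/{n}9z.png",cv2.resize(c["img"][y0:y0+150,x0:x0+200],None,fx=4,fy=4))
E
```

```text
[592.37480681 -11.99280535 185.05860533] 0.5861140531618309 [ 0.02709923 -0.17234834 -1.55217511]
```

View pics/scene9z.png

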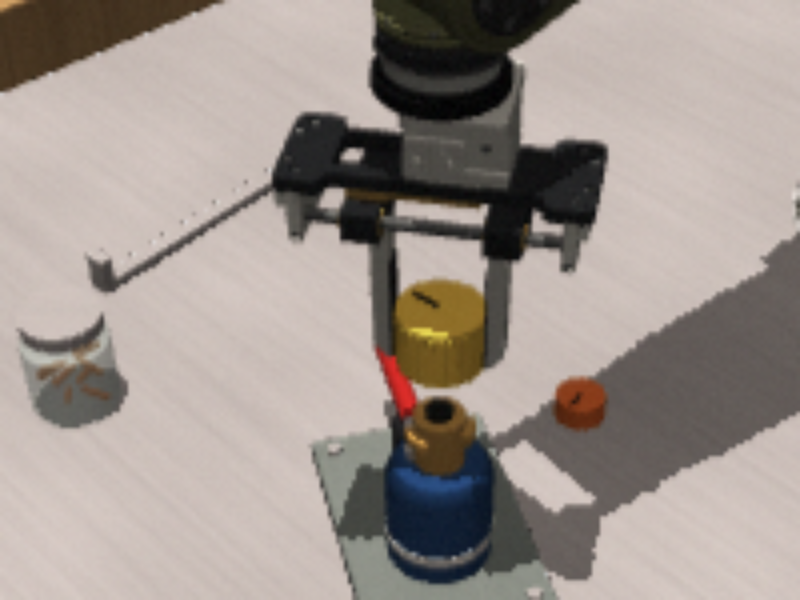

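View pics/side9z.png

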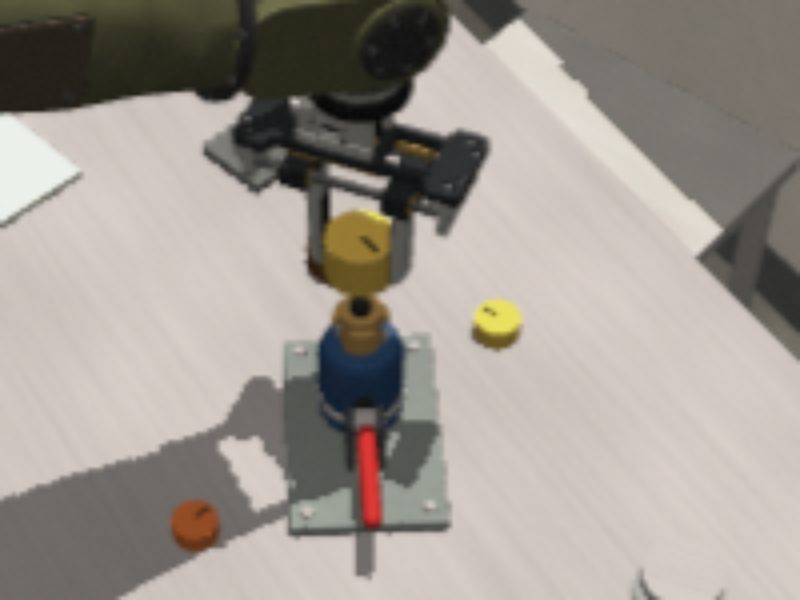

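Both views show the cap upright in the fingers, well clear of the bare neck. In the side view the lever tip is at (333,251), and fully down predicts (332.5,252). The bystanders are in place, so I hand in.

```bash
python3 - <<'E'
from rig import job
print(job.job_done())
E
```

```text
the job is handed in; nothing more can be done
None
```

The clamp lever is fully down, and the cap is off and held about 80 mm above its seat. I handed the job in at about 10.7 s; no verdict was reported.

- **Clamp:** I pressed the lever down to its hard stop, at 72.6 mm with 23 N. In the last side view its tip was within about 1 px of where fully down should be.
- **Cap:** Anticlockwise stopped, with torque rising to about 0.5 N m, so I turned it clockwise by about 53°. The seal then pushed up with 4.5 N, and I lifted the cap straight up.
- **Last checks:** The grip opening is 55 mm on the 56 mm cap, with 30 N grip force commanded. The wrist force shows only a load of about 1.6 N. The cap is upright and clear of the neck in both views, and I saw no bystander moved.
- **One disagreement:** A bounding-box reading put the cap 3 mm off in y because it included the cap's visible skirt. A check on the disc's edge confirmed the original position.

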